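# Snap the two lid latches of an anaerobic jar shut

## Robot

A 6-joint arm with a two-finger parallel gripper is mounted at the origin on the work surface. World frame = base frame: x ahead of the robot, y to its left, z up, the work surface at z = 0. Lengths are in m, angles in rad, forces in N, time in s.
With the tool pointing down it reaches from about 0.4 to 0.925 m from the base axis. Payload 12.5 kg.
Tool frame: the origin (TCP) lies between the finger pads; the fingertips stand 8 mm ahead of it and the grasp point (between the pads) lies 11 mm behind it (ctrl.tip_extent is the distance from the TCP to the fingertips, in m); z points along the fingers, y is the direction in which the jaws open and shut (so a half turn about z gives the same grasp; the last joint's range is limited). The gripper opens to 95 mm and grips with 3 to 60 N. Pads are 20 mm wide; open, the fingers measure 119 mm over their backs; the gripper's body (75 mm by 180 mm) begins 59 mm behind the grasp point.
Start: joints at [-1.255, 0.491, 1.559, -0, 1.092, -0.106], TCP at [0.256, -0.57, 0.223] pointing down, gripper open.
Joint ranges: [-3.1, 3.1], [-0.84, 2.19], [0.05, 2.79], [-1.13, 4.28], [0.06, 2.93], [-2.69, 2.69]. Speed limits (rad/s): [2.22, 2.22, 2.79, 3.14, 3.14, 3.14].

## Interface

Orientations are given as a unit quaternion [x, y, z, w].
In Python, from bench import status, eyes, ctrl, spotter gives the robot as it stands.
- The arm moves only by the shell command python3 -m jog 'ROWS' [FORCE]. ROWS is JSON, a list of rows, each a list of 7 numbers: the turn, a rotation vector about the tool's x, y, z in degrees, then the shift along the tool's x, y, z in mm, then the finger opening in mm, from 0 to 95.1. A call has 1 to 8 rows; each row shifts and turns the commanded pose from where the row before left it, along the tool's axes as they then stand; what a row does not reach is not made up. A row lasts 1/12 s, in which the tool goes at most 41.7 mm and 7.16 degrees, less where a joint would pass 70% of its speed; a pose out of reach is approached as far as the arm can. A call with a gripper value outside its range is refused whole. The fingers move at their own pace and stop on an object; FORCE is the grip in N (left out, the last holds). Time passes only in rows, so rows that do not move let the fingers close. It gives the time, the measured TCP pose, the force and the opening at its end, in the units of the state.
- status.get_state(): the state, without advancing time (a new reading comes with each control period).
- eyes.capture(name): name is "scene" or "side" or "wrist"; returns (picture, depth): 384x512x3 uint8, red, green, blue; 384x512 float32, m along the optical axis (not along the pixel's ray), 0 where there is no reading.
- eyes.camera_params(name): a dict with "fovy" (degrees; the focal length in pixels is half the picture's height over the tangent of half this angle, whatever the lens; pixels are square), "cx", "cy" (the principal point, pixels), "k1" (the pictures are not rectified: a ray, as slopes to the right and down, at radius r is drawn at 1 + k1 r^2 times it, then the intrinsics apply), "cam_to_world" (4x4, takes a point from camera to world coordinates); the wrist camera has in their place "mount" (4x4, takes a point from camera to tool coordinates, whose origin is the TCP and whose axes are the flange's). Camera axes: x right, y up, looking along -z (the intrinsics and any distortion apply to the point x, -y, -z); pixel columns grow to the right and rows downward; lengths in m; the calibration is good to about 2 mm. A picture is of the moment at which its call begins: read the wrist's pose just before it. camera_params takes no time and is no camera call.
- ctrl.hand_in(): hands the job in, once; it reports no verdict.
Trained networks look in the newest picture that a camera, given by its name, has taken for a name from the list of things; names that differ only in an ending like _2 or _b are one class to them, and where a whole thing is asked for, a point or a joint stands for the part that bears it (a point fixed in the world has none). Each returns a list of dicts, best first, with "p" (0 to 1); they miss things now and then, are a little off and sometimes report something else, mostly with a low value. They report only what shows in the picture. A call takes as long as a camera call.
- spotter.silhouettes(target, camera): "mask" (384x512 bool, what is visible of it) and "xy" ([column, row] in pixels, amid what is visible of it).
The state is a dict: "time_s": time; "joint_pos": joint angles; "joint_vel": joint speeds; "joint_torque": joint torques, N m; "eef_pos": TCP position; "ee_rot": TCP orientation; "force": force on the tool from outside, world axes, zero at the start; "torque": the same for the moment, N m; "gripper_width": finger opening in m.
Only numpy, scipy, OpenCV 4.12 (cv2) and the standard library are available. Lean on these libraries where they do the work, as an engineer would, in place of code of your own. Each camera call takes 0.05 s, during which the arm holds its last target. There are 200 camera calls.

## Task

The lid of the loaded anaerobic jar is on and both wire bails are already hooked over it. With the fingertips, push each of the two side levers down and in past its dead point until it snaps into lock and stays hanging flat along the jar. Leave the other things on the bench where they stand.

Things in the scene. Friction and masses are not known exactly. Their poses are not given: they have to be found in the camera images.
- jar: Anaerobic culture jar in a holder ring (168 mm across, 20 mm high) screwed to the bench, so it cannot move: clear round body 120 mm across, flange and metal lid 140 mm across, lid top 167 mm above the bench, gauge and cocks mid-lid up to 186 mm. Origin at the centre of its underside, z up its axis. Two draw latches stand opposite each other, on its own +y side (latch a) and -y side (latch b).
- latch_a_pivot (a point): Middle of the hinge pin of latch a, 78 mm out from the jar's axis, 124 mm above the bench; the pin lies level along the jar's own x. The flat steel lever, 22 mm wide, 4 mm thick, reaches 80 mm from it. A wire bail goes from the lever (12 mm from the pin) over a sprung hook on the lid's edge (87 mm out, 164 mm high; the slack bail to 168 mm). Steel cheeks beside the pin, 38 mm wide overall.
- latch_a_tip (a point): Free end of the lever of latch a: end of its flared finger tab, 80 mm from the hinge pin.
- latch_a (a joint): Lever angle: 0 = locked, hanging down along the jar; pi/2 = level, pointing away from the jar; 2.0 = fully open, up and out. Stays put above 1.3; below, the bail resists, most (about 10 N square to the lever, 60 mm from the pin) at 0.9, nothing at the dead point 0.32; past it the spring snaps it to 0 and holds it. Let go short of that, it springs open again.
- latch_b_pivot (a point): Middle of the hinge pin of latch b, the same as latch a but on the jar's own -y side.
- latch_b_tip (a point): Free end of the lever of latch b: end of its flared finger tab, 80 mm from the hinge pin.
- latch_b (a joint): Angle of the lever of latch b, as for latch a: 0 = locked, dead point 0.32, pi/2 = level, 2.0 = fully open.
- bottle_mid (a point): Middle of a small glass culture bottle with a metal cap, 28 mm across and 77 mm high, standing near the jar; to be left alone. Half-way up.
- petri_dish: Closed Petri dish, 92 mm across and 15 mm high, lying near the jar; to be left alone. Origin at the centre of its underside.
- marker_pen: Marker pen, 136 mm long and 14 mm thick, lying near the jar along its own x axis; to be left alone. Origin at the middle of its underside.
- tube_rack: Wire rack with capped culture tubes, 70 x 150 mm and 110 mm high over the caps, standing beyond the jar; to be left alone. Origin at the centre of its underside, long side along its own y axis.

How it is judged:
At the end, for the whole second after the job is handed in: Both levers are locked (angle below 0.08 rad, past the dead point at 0.32), and bottle, Petri dish, marker pen and tube rack are within 30 mm of where they were (value of joint each of latch_a, latch_b below 0.08 rad and distance of each of bottle_mid, petri_dish, marker_pen, tube_rack from where it was at the start of the episode below 0.03 m); the robot touches nothing.
It fails at once if the bottle, Petri dish, marker pen or tube rack is moved or lifted by more than 30 mm (distance of any of bottle_mid, petri_dish, marker_pen, tube_rack from where it was at the start of the episode above 0.03 m).
It fails at once if the bottle is tipped over (angle between bottle_mid's own z axis and vertical above 0.6 rad).
It also fails if it takes over 58 s, if anything falls off the work surface, if the arm or the gripper's body presses on something with over 40 N, if the wrist force passes 120 N, or if a joint passes its speed limit or range.

## Working session

There is one attempt and no reset: what is moved stays moved. The work goes in short steps, Python scripts to look and compute and a shell command to move; the robot and the scene stay as the last step left them, time stands still between calls to the robot, and variables do not carry over. Pictures are saved under pics/ and viewed, about 8 in all and at most 12, crops included, and the job is handed in when it is done.

```bash
ls; mkdir -p pics
cat > h.py <<'E'
import numpy as np, cv2
from scipy.spatial.transform import Rotation as R
from bench import status, eyes, ctrl, spotter
def cap(n):
    s=status.get_state(); im,d=eyes.capture(n); return s,im,d
def T_of(n,s):
    p=eyes.camera_params(n)
    if 'mount' in p:
        T=np.eye(4);T[:3,:3]=R.from_quat(s['ee_rot']).as_matrix();T[:3,3]=s['eef_pos'];return p,T@np.array(p['mount'])
    return p,np.array(p['cam_to_world'])
def cloud(n,s,d):
    p,T=T_of(n,s);H,W=d.shape;f=H/2/np.tan(np.radians(p['fovy'])/2)
    u,v=np.meshgrid(np.arange(W),np.arange(H))
    K=np.array([[f,0,p['cx']],[0,f,p['cy']],[0,0,1.]])
    pts=np.stack([u,v],-1).reshape(-1,1,2).astype(float)
    q=cv2.undistortPoints(pts,K,np.array([p['k1'],0,0,0.])).reshape(H,W,2)
    c=np.stack([q[...,0]*d,-q[...,1]*d,-d,np.ones_like(d)],-1)
    return (c@T.T)[...,:3]
def proj(n,s,P):
    p,T=T_of(n,s);f=384/2/np.tan(np.radians(p['fovy'])/2)
    c=np.linalg.inv(T)@np.append(P,1);a=np.array([c[0],-c[1]])/-c[2];a=a*(1+p['k1']*(a@a))
    return a*f+[p['cx'],p['cy']]
E
python3 - <<'E'
from h import *
print(status.get_state())
ims=[]
for n in ['scene','side']:
    s,im,d=cap(n); C=cloud(n,s,d)
    np.savez(f'{n}.npz',C=C,d=d,im=im)
    for t in ['jar','latch_a','latch_a_tip','bottle_mid','petri_dish','marker_pen','tube_rack']:
        for r in spotter.silhouettes(t,n)[:3]:
            m=r['mask']&(d>0)
            q=C[m]
            print(n,t,round(r['p'],2),np.round(r['xy']),m.sum(),np.round(np.median(q,0),3),np.round(np.percentile(q,2,0),3),np.round(np.percentile(q,98,0),3)) if len(q) else print(n,t,r['p'],'empty')
    cv2.imwrite(f'pics/{n}.png',im[...,::-1])
E
```

```text
pics
{'time_s': 0.0, 'joint_pos': array([-1.25460060e+00,  4.91590172e-01,  1.55945026e+00,  2.28691711e-05,
        1.09170809e+00, -1.05573018e-01]), 'joint_vel': array([ 0.00091514, -0.00134549, -0.00078214,  0.0004244 , -0.00035027,
       -0.0005723 ]), 'joint_torque': array([-1.55946823e-04, -6.12650084e+01, -2.58183521e+01,  6.92353863e-02,
        4.81873623e-02, -1.11939901e-04]), 'eef_pos': array([ 0.2558264 , -0.56998463,  0.22204245]), 'ee_rot': array([ 9.77847117e-01,  2.09319568e-01, -5.06622661e-05, -5.75795401e-04]), 'force': array([ 0.36603671, -0.02191995,  0.10760751]), 'torque': array([0.00782213, 0.0116552 , 0.00819543]), 'gripper_width': 0.09497987341326423}
scene jar 0.74 [202. 214.] 9343 [ 0.572 -0.109  0.16 ] [ 0.491 -0.213  0.004] [0.622 0.042 0.185]
scene latch_a 0.69 [168. 251.] 599 [ 0.567 -0.198  0.139] [ 0.533 -0.238  0.027] [ 0.58  -0.163  0.159]
scene latch_a 0.56 [234. 143.] 387 [0.535 0.04  0.14 ] [ 0.468 -0.004 -0.   ] [0.553 0.17  0.154]
scene latch_a 0.17 [202. 212.] 9557 [ 0.572 -0.109  0.158] [ 0.487 -0.212  0.001] [0.623 0.048 0.185]
scene lat
[... 719 characters left out ...]
atch_a 0.52 [289. 195.] 238 [0.533 0.016 0.135] [ 0.52  -0.026  0.101] [0.557 0.068 0.153]
side latch_a_tip 0.63 [285. 197.] 245 [0.533 0.015 0.136] [ 0.52  -0.022  0.121] [0.553 0.068 0.153]
side bottle_mid 0.85 [346. 256.] 587 [0.418 0.021 0.046] [0.407 0.005 0.005] [0.432 0.025 0.077]
side petri_dish 0.96 [262. 181.] 413 [ 0.717 -0.2    0.014] [ 0.681 -0.253  0.001] [ 0.751 -0.174  0.016]
side marker_pen 0.77 [374. 212.] 492 [ 0.426 -0.201  0.01 ] [ 0.364 -0.234 -0.001] [ 0.491 -0.197  0.015]
side marker_pen 0.69 [287. 198.] 264 [0.532 0.012 0.137] [ 0.52  -0.023  0.122] [0.553 0.068 0.156]
side tube_rack 0.66 [200. 207.] 3311 [0.717 0.041 0.064] [ 0.686 -0.045 -0.001] [0.774 0.105 0.11 ]
```

View pics/scene.png

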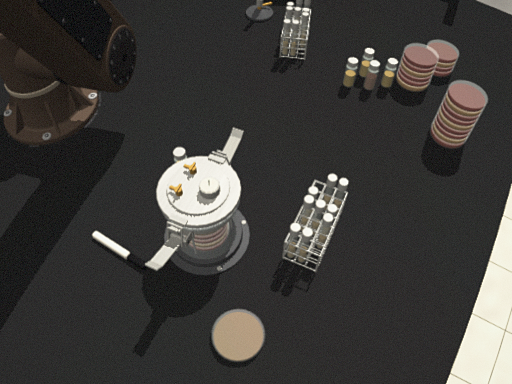

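View pics/side.png

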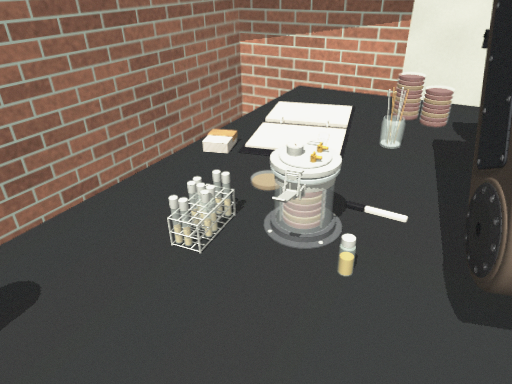

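Run:
```python
from h import *
from scipy.optimize import least_squares
z=np.load('scene.npz');C=z['C'];im=z['im'];d=z['d']
m=(abs(C[...,2]-.167)<.004)&(abs(C[...,0]-.553)<.1)&(abs(C[...,1]+.09)<.1)
q=C[m];h=cv2.convexHull(q[:,:2].astype(np.float32)*1000)
print(m.sum(),cv2.minEnclosingCircle(q[:,:2].astype(np.float32)),q.min(0),q.max(0))
# robust circle: hull
hh=h[:,0]/1000
r=least_squares(lambda p:np.hypot(*(hh-p[:2]).T)-.07,[.55,-.09],loss='soft_l1',f_scale=.002);print('c',r.x,np.round(r.fun,4))
c=r.x
for n in ['scene','side']:
  z=np.load(n+'.npz');C=z['C'];rr=C[...,:2]-c
  R_=np.hypot(rr[...,0],rr[...,1])
  m=(R_>.08)&(R_<.17)&(C[...,2]>.085)&(C[...,2]<.22)
  for sgn in (1,-1):
    k=m&(rr[...,1]*sgn>.03)&(C[...,0]<.64)
    P=C[k];print(n,sgn,len(P))
    if len(P)==0: continue
    o=np.argsort(-R_[k]);
    for a in range(80,170,8):
      w=(R_[k]*1000>=a)&(R_[k]*1000<a+8)
      if w.sum(): print(a,w.sum(),np.round(P[w].mean(0),3),np.round(P[w].std(0),3),round(np.degrees(np.arctan2(*(P[w].mean(0)[:2]-c)[::-1])),1))
```

```text
2556 ((0.5508028268814087, -0.08698280155658722), 0.08628656715154648) [ 0.48558159 -0.17297738  0.16300928] [ 0.61940071 -0.00123544  0.17098141]
c [ 0.55028626 -0.08524905] [-0.0007 -0.002  -0.0014  0.0144  0.0143  0.0124  0.0069 -0.0056 -0.003
 -0.003  -0.003  -0.0013  0.0178  0.0179  0.018   0.0165  0.0122 -0.0004
 -0.0013 -0.0014 -0.0011 -0.0012]
scene 1 403
80 46 [ 0.544 -0.003  0.153] [0.007 0.002 0.012] 94.6
88 14 [0.545 0.007 0.13 ] [0.004 0.003 0.002] 93.5
96 26 [0.543 0.014 0.132] [0.004 0.002 0.003] 94.3
104 45 [0.537 0.022 0.135] [0.006 0.002 0.001] 97.0
112 51 [0.535 0.03  0.137] [0.006 0.003 0.002] 97.4
120 46 [0.533 0.037 0.139] [0.006 0.002 0.001] 98.0
128 49 [0.533 0.045 0.141] [0.007 0.002 0.001] 97.6
136 59 [0.532 0.054 0.144] [0.007 0.003 0.002] 97.5
144 61 [0.53  0.061 0.15 ] [0.006 0.002 0.002] 97.8
152 6 [0.532 0.066 0.152] [0.006 0.001 0.001] 96.8
scene -1 739
80 210 [ 0.563 -0.168  0.143] [0.011 0.003 0.016] -81.0
88 99 [ 0.564 -0.175  0.135] [0.009 0.003 0.01 ] -81.3
96 63 [ 0.566 -0.184  0.133] [0.007 0.003 0.003] -81.2
104 53 [ 0.566 -0.192  0.136] [0.006
[... 577 characters left out ...]
112 18 [0.534 0.029 0.137] [0.006 0.002 0.001] 98.2
120 18 [0.533 0.036 0.139] [0.007 0.002 0.001] 98.3
128 18 [0.531 0.044 0.141] [0.007 0.002 0.001] 98.4
136 5 [0.523 0.05  0.141] [0.001 0.002 0.002] 101.6
144 16 [0.528 0.061 0.146] [0.007 0.003 0.003] 98.7
152 31 [0.529 0.067 0.152] [0.006 0.001 0.001] 97.8
side -1 114
80 9 [ 0.566 -0.167  0.164] [0.005 0.003 0.001] -79.4
88 1 [ 0.554 -0.174  0.162] [0. 0. 0.] -87.7
120 9 [ 0.559 -0.209  0.142] [0.002 0.003 0.001] -85.9
128 15 [ 0.565 -0.217  0.145] [0.006 0.002 0.001] -83.7
136 31 [ 0.569 -0.224  0.147] [0.006 0.003 0.002] -82.4
144 42 [ 0.569 -0.232  0.153] [0.006 0.002 0.003] -82.6
152 7 [ 0.572 -0.237  0.156] [0.007 0.001 0.001] -81.9
```

```bash
cat >> h.py <<'E'
c=np.array([.5505,-.0855]);al=np.radians(98.1);e=np.array([np.cos(al),np.sin(al),0]);up=np.array([0,0,1.])
yt=np.array([np.sin(al),-np.cos(al),0])
def orient(sgn,tilt):
    t=np.radians(tilt);z=-sgn*e*np.sin(t)-up*np.cos(t);x=np.cross(yt,z);return np.stack([x,yt,z],1)
def target(sgn,tilt,rho,zz):  # TCP for tip centre at rho,z
    M=orient(sgn,tilt);return np.append(c,0)+sgn*e*rho+up*zz-.008*M[:,2],M
def path(sgn,th,r,tilt):
    t=np.radians(tilt);n=np.array([np.cos(th),np.sin(th)]);u=np.array([np.sin(th),-np.cos(th)])
    h=.002+.010*abs(np.cos(t)*n[0]-np.sin(t)*n[1])
    P=np.array([.078,.124])+r*u+h*n;return P
def show(sgn,tilt,pts):
    s=status.get_state();M=R.from_quat(s['ee_rot']).as_matrix();p=s['eef_pos']
    print('t',round(s['time_s'],2),'F',np.round(s['force'],1),'rho',round((p+.008*M[:,2]-np.append(c,0))@e*sgn,4),'z',round((p+.008*M[:,2])[2],4),'j',np.round(s['joint_pos'],2),'w',round(s['gripper_width'],3))
    Mt=orient(sgn,tilt);print('turn(deg,tool)',np.round(np.degrees(R.from_matrix(M.T@Mt).as_rotvec()),1))
    for P in pts:
        g,_=target(sgn,tilt,*P);print(np.round(P,4),'shift mm now axes',np.round(M.T@(g-p)*1000,1),'| target axes',np.round(Mt.T@(g-p)*1000,1));p=g
E
python3 -m jog '[[0,0,-6.72,0,0,0,0],[0,0,-6.72,0,0,0,0],[0,0,-6.72,0,0,0,0],[0,0,-6.72,0,0,0,0],[0,0,-6.72,0,0,0,0],[0,0,-6.72,0,0,0,0],[0,0,-6.72,0,0,0,0],[0,0,-6.72,0,0,0,0]]' 20
python3 -m jog '[[0,0,-6.72,0,0,0,0],[0,0,-6.72,0,0,0,0],[0,0,-6.72,0,0,0,0],[0,0,0,17,22.5,0,0],[0,0,0,17,22.5,0,0],[0,0,0,17,22.5,0,0],[0,0,0,17,22.5,0,0],[0,0,0,17,22.5,0,0]]'
python3 -m jog '[[0,0,0,17,22.5,0,0],[0,0,0,17,22.5,0,0],[0,0,0,17,22.5,0,0],[0,0,0,17,22.5,0,0],[0,0,0,17,22.5,0,0],[0,0,0,17,22.5,0,0],[0,0,0,17,22.5,0,0],[0,0,0,17,22.5,0,0]]'
python3 -c "
from h import *
show(-1,35,[(.165,.214),(.128,.185)])
show(-1,0,[(.165,.214)])"
```

```text
time_s: 1.47
eef_pos: [0.2559, -0.5702, 0.2227]
ee_rot: [0.776, 0.631, -0.0, 0.0]
force: [-0.1, 1.1, 0.0]
gripper_width: 0.0473
time_s: 2.13
eef_pos: [0.3561, -0.4693, 0.2227]
ee_rot: [0.656, 0.755, -0.0, 0.0]
force: [-0.1, -0.6, -0.7]
gripper_width: 0.0007
time_s: 2.8
eef_pos: [0.5153, -0.3092, 0.2228]
ee_rot: [0.655, 0.755, -0.0, 0.0]
force: [-0.2, -0.3, 0.3]
gripper_width: 0.0004
t 2.8 F [-0.2 -0.3  0.3] rho 0.2165 z 0.2148 j [-0.65  0.46  1.62 -0.    1.06 -0.79] w 0.0
turn(deg,tool) [ 0. 35. -0.]
[0.165 0.214] shift mm now axes [46.9 66.4  2.2] | target axes [37.1 66.4 28.7]
[0.128 0.185] shift mm now axes [37. -0. 29.] | target axes [13.7  0.  45. ]
t 2.8 F [-0.2 -0.3  0.3] rho 0.2165 z 0.2148 j [-0.65  0.46  1.62 -0.    1.06 -0.79] w 0.0
turn(deg,tool) [ 0.  0. -0.]
[0.165 0.214] shift mm now axes [51.5 66.4  0.8] | target axes [51.5 66.4  0.8]
```

```bash
python3 -m jog '[[0,0,0,16,22,1,0],[0,0,0,16,22,1,0],[0,0,0,15,22,0,0],[0,7,0,0,0,0,0],[0,7,0,0,0,0,0],[0,7,0,0,0,0,0],[0,7,0,0,0,0,0],[0,7,0,0,0,0,0]]'
python3 -m jog '[[0,0,0,0,0,0,0],[0,0,0,0,0,0,0]]'
python3 - <<'E'
from h import *
pts=[(.128,.175)]+[tuple(path(-1,t,r,35)) for t,r in zip([1.9,1.7,1.5,1.3,1.1,.9,.7,.5,.35,.22],[.050,.051,.053,.055,.056,.057,.058,.06,.06,.06])]
show(-1,35,pts)
s,im,d=cap('wrist');cv2.imwrite('pics/w1.png',im[...,::-1])
s,im,d=cap('scene');cv2.imwrite('pics/s1.png',im[90:320,60:330,::-1].repeat(2,0).repeat(2,1))
E
```

```text
time_s: 3.47
eef_pos: [0.5734, -0.2548, 0.2215]
ee_rot: [0.624, 0.72, 0.199, -0.228]
force: [0.4, 0.2, 0.5]
gripper_width: 0.0008
time_s: 3.63
eef_pos: [0.5729, -0.2555, 0.2192]
ee_rot: [0.626, 0.72, 0.196, -0.227]
force: [-0.6, -0.6, 0.0]
gripper_width: 0.0007
t 3.63 F [-0.6 -0.6  0. ] rho 0.1668 z 0.2127 j [-0.69  0.67  1.35  0.4   1.59 -0.92] w 0.001
turn(deg,tool) [-0.   0.1 -0.1]
[0.128 0.175] shift mm now axes [10.3  1.8 53.1] | target axes [10.2  1.8 53.1]
[0.1221 0.1497] shift mm now axes [-9.6  0.  24.1] | target axes [-9.6  0.  24.1]
[0.1274 0.1392] shift mm now axes [-10.4   0.    5.5] | target axes [-10.4  -0.    5.5]
[0.1314 0.1274] shift mm now axes [-10.    0.    7.5] | target axes [-10.    0.    7.5]
[0.1324 0.1144] shift mm now axes [-8.3  0.  10. ] | target axes [-8.3  0.  10. ]
[0.1294 0.1016] shift mm now axes [-4.9  0.  12.2] | target axes [-4.9  0.  12.2]
[0.1243 0.0906] shift mm now axes [-2.1  0.  12. ] | target axes [-2.1 -0.  12. ]
[0.1189 0.0826] shift mm now axes [-0.2  0.   9.7] | target axes [-0.2 -0.   9.7]
[0.1124 0.0744] shift mm now axes [ 0.6  0.  10.4] | target axes [ 0.6  0.  10.4]
[0.1058 0.0703] shift mm now axes [ 3.  -0.   7.2] | target axes [ 3.  -0.   7.2]
[0.0996 0.0674] shift mm now axes [ 3.4 -0.   6. ] | target axes [3.4 0.  6. ]
```

View pics/s1.png

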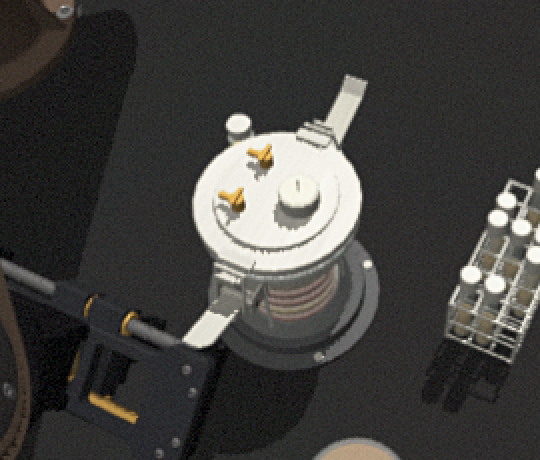

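```bash
python3 -m jog '[[0,0,0,5,1,26,0],[0,0,0,5,1,27,0],[0,0,0,-5,0,12,0],[0,0,0,-5,0,12,0],[0,0,0,0,0,0,0],[0,0,0,0,0,0,0]]'
python3 -c "
from h import *
show(-1,35,[tuple(path(-1,1.9,.05,35))])"
python3 -m jog '[[0,0,0,-5,0,3,0],[0,0,0,-5,0,3,0],[0,0,0,-5,0,4,0],[0,0,0,-5,0,4,0],[0,0,0,-4,0,5,0],[0,0,0,-4,0,5,0],[0,0,0,0,0,0,0]]'
python3 -c "
from h import *
show(-1,35,[tuple(path(-1,1.3,.055,35))])"
```

```text
time_s: 4.23
eef_pos: [0.5691, -0.2097, 0.1584]
ee_rot: [0.625, 0.721, 0.196, -0.226]
force: [-0.3, -0.5, 0.0]
gripper_width: 0.0004
t 4.23 F [-0.3 -0.5  0. ] rho 0.121 z 0.1519 j [-0.64  0.7   1.49  0.42  1.43 -0.95] w 0.0
turn(deg,tool) [-0.   0.1  0.1]
[0.1221 0.1497] shift mm now axes [-2.1 -0.9  1.2] | target axes [-2.1 -0.9  1.2]
time_s: 4.82
eef_pos: [0.5699, -0.2196, 0.1203]
ee_rot: [0.625, 0.72, 0.197, -0.228]
force: [0.4, 0.2, 0.5]
gripper_width: 0.0001
t 4.82 F [0.4 0.2 0.5] rho 0.1309 z 0.1138 j [-0.65  0.75  1.49  0.42  1.38 -0.98] w 0.0
turn(deg,tool) [-0.  -0.1 -0.1]
[0.1324 0.1144] shift mm now axes [-0.9 -0.3 -1.5] | target axes [-0.9 -0.3 -1.5]
```

```bash
python3 -m jog '[[0,0,0,-3,0,6,0],[0,0,0,-2,0,6,0],[0,0,0,-1,0,6,0],[0,0,0,-1,0,6,0]]'
python3 -m jog '[[0,0,0,0,0,5,0],[0,0,0,0,0,5,0],[0,0,0,0,0,5,0],[0,0,0,1,0,5,0]]'
python3 -m jog '[[0,0,0,1,0,4,0],[0,0,0,2,0,3,0],[0,0,0,2,0,3,0],[0,0,0,2,0,3,0]]'
python3 -c "
from h import *
show(-1,35,[tuple(path(-1,.22,.06,35))])
for n in ['scene','side']:
    s,im,d=cap(n);C=cloud(n,s,d)
    a=(im[90:320,60:330] if n=='scene' else im[120:290,200:430])[...,::-1]
    cv2.imwrite('pics/%s2.png'%n,a.repeat(2,0).repeat(2,1))"
```

```text
time_s: 5.15
eef_pos: [0.5692, -0.2111, 0.0985]
ee_rot: [0.625, 0.72, 0.198, -0.227]
force: [-0.9, -1.1, 9.4]
gripper_width: 0.0004
time_s: 5.48
eef_pos: [0.5676, -0.1995, 0.0823]
ee_rot: [0.625, 0.72, 0.197, -0.226]
force: [0.8, -0.8, 3.4]
gripper_width: 0.0005
time_s: 5.82
eef_pos: [0.5653, -0.1859, 0.0754]
ee_rot: [0.625, 0.72, 0.197, -0.227]
force: [-0.1, -0.4, -0.1]
gripper_width: 0.0004
t 5.82 F [-0.1 -0.4 -0.1] rho 0.0969 z 0.0688 j [-0.62  0.78  1.58  0.45  1.26 -1.  ] w 0.0
turn(deg,tool) [-0. -0. -0.]
[0.0996 0.0674] shift mm now axes [-3.1 -0.5 -0.3] | target axes [-3.1 -0.5 -0.3]
```

View pics/scene2.png

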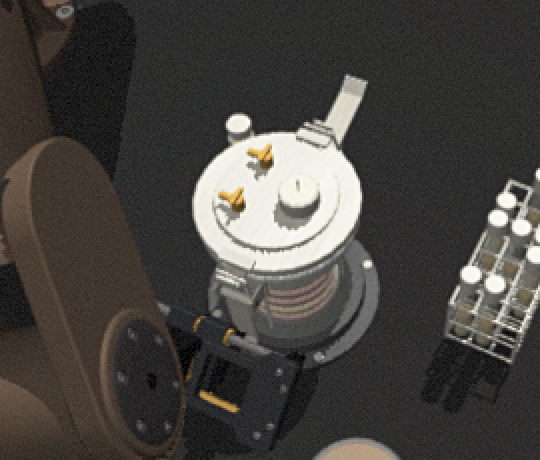

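```bash
python3 -m jog '[[0,0,0,0,0,-15,0],[0,0,0,0,0,-25,0],[0,0,0,0,0,-30,0],[0,0,0,0,0,-30,0],[0,0,0,16,0,-22,0],[0,0,0,16,0,-22,0],[0,0,0,16,0,-22,0],[0,0,0,16,0,-22,0]]'
python3 -m jog '[[0,-7,0,0,0,0,0],[0,-7,0,0,0,0,0],[0,-7,0,0,0,0,0],[0,-7,0,0,0,0,0],[0,-7,0,0,0,0,0],[0,0,0,0,0,0,0]]'
python3 - <<'E'
from h import *
show(1,0,[(.165,.26)])
s,im,d=cap('scene');C=cloud('scene',s,d);rr=C[...,:2]-c
m=(np.hypot(rr[...,0],rr[...,1])<.18)&(rr@(-e[:2])>.082)&(C[...,2]>.03)&(C[...,2]<.2)
P=C[m];P=P[P[:,2].argsort()];rho=(P[:,:2]-c)@(-e[:2]);tg=(P[:,:2]-c)@yt[:2]
for z0 in np.arange(.03,.2,.015):
    k=(P[:,2]>z0)&(P[:,2]<z0+.015)
    if k.any(): print(round(z0,3),k.sum(),np.round([rho[k].mean(),rho[k].max(),tg[k].mean()],3))
cv2.imwrite('pics/s3.png',im[90:320,60:330,::-1].repeat(2,0).repeat(2,1))
E
```

```text
time_s: 6.58
eef_pos: [0.5731, -0.2413, 0.2678]
ee_rot: [0.625, 0.72, 0.197, -0.227]
force: [-0.3, -0.5, 0.3]
gripper_width: 0.0004
time_s: 7.08
eef_pos: [0.5732, -0.239, 0.2679]
ee_rot: [0.654, 0.756, -0.002, 0.003]
force: [-0.7, 0.8, -0.0]
gripper_width: 0.0004
t 7.08 F [-0.7  0.8 -0. ] rho -0.1552 z 0.2599 j [-0.5   0.44  1.51 -0.    1.18 -0.64] w 0.0
turn(deg,tool) [0.1 0.4 0.2]
[0.165 0.26 ] shift mm now axes [320.1   0.   -2.4] | target axes [ 3.201e+02 -9.000e-01 -1.000e-01]
0.03 8 [ 0.087  0.088 -0.001]
0.045 68 [ 0.085  0.088 -0.   ]
0.06 18 [ 0.082  0.083 -0.   ]
0.075 20 [ 0.082  0.083 -0.004]
0.09 19 [ 0.082  0.082 -0.002]
0.105 15 [0.083 0.086 0.003]
0.12 30 [0.084 0.087 0.01 ]
```

View pics/s3.png

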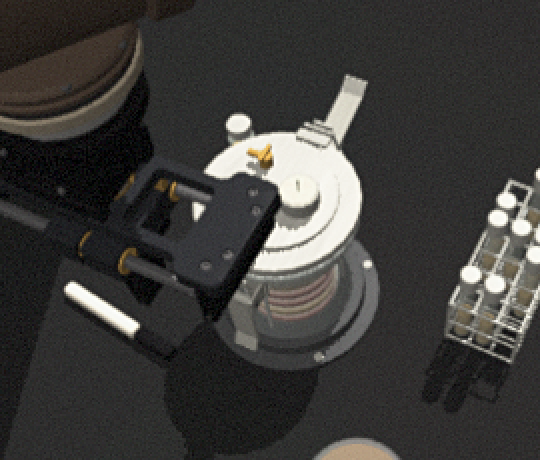

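The first lever hangs flat at about crop pixel (245,325), 82 mm out over its whole length, so it is locked. Next I cross over to the other one.

```bash
python3 -m jog '[[0,0,0,20,0,0,0],[0,0,0,30,0,0,0],[0,0,0,30,0,0,0],[0,0,0,30,0,0,0],[0,0,0,30,0,0,0],[0,0,0,30,0,0,0],[0,0,0,30,0,0,0],[0,0,0,30,0,0,0]]'
python3 -m jog '[[0,0,0,30,0,0,0],[0,0,0,30,0,0,0],[0,0,0,30,0,0,0],[0,-7,0,0,0,0,0],[0,-7,0,0,0,0,0],[0,-7,0,0,0,0,0],[0,-7,0,0,0,0,0],[0,-7,0,0,0,0,0]]'
python3 -m jog '[[0,0,0,0,0,0,0],[0,0,0,0,0,0,0]]'
python3 - <<'E'
from h import *
pts=[(.128,.175)]+[tuple(path(1,t,r,35)) for t,r in zip([1.86,1.7,1.5,1.3,1.1,.9,.7,.5,.35,.22],[.050,.051,.053,.055,.056,.057,.058,.06,.06,.06])]
show(1,35,pts)
E
```

```text
time_s: 7.8
eef_pos: [0.5408, -0.0127, 0.2662]
ee_rot: [0.656, 0.755, 0.0, -0.002]
force: [0.2, 0.3, 0.5]
gripper_width: 0.0008
time_s: 8.47
eef_pos: [0.5288, 0.0753, 0.2669]
ee_rot: [0.625, 0.719, -0.199, 0.229]
force: [-0.2, 0.2, -0.9]
gripper_width: 0.0006
time_s: 8.63
eef_pos: [0.5281, 0.0762, 0.2651]
ee_rot: [0.625, 0.721, -0.198, 0.225]
force: [0.3, -0.1, -0.8]
gripper_width: 0.0001
t 8.63 F [ 0.3 -0.1 -0.8] rho 0.1586 z 0.2586 j [ 0.3   0.4   1.74 -0.65  1.2   0.46] w 0.0
turn(deg,tool) [-0.2 -0.2  0.1]
[0.128 0.175] shift mm now axes [22.6 -0.3 86.1] | target axes [22.9 -0.7 86. ]
[0.1231 0.1477] shift mm now axes [11.6  0.1 25.2] | target axes [11.7  0.  25.2]
[0.1274 0.1392] shift mm now axes [8.4 0.  4.5] | target axes [8.4 0.  4.4]
[0.1314 0.1274] shift mm now axes [10.   0.   7.5] | target axes [10.  -0.   7.5]
[0.1324 0.1144] shift mm now axes [ 8.3  0.1 10. ] | target axes [ 8.3 -0.  10. ]
[0.1294 0.1016] shift mm now axes [ 4.9  0.1 12.2] | target axes [ 4.9 -0.  12.2]
[0.1243 0.0906] shift mm now axes [ 2.  0. 12.] | target axes [ 2.1  0.  12. ]
[0.1189 0.0826] shift mm now axes [0.1 0.  9.7] | target axes [0.2 0.  9.7]
[0.1124 0.0744] shift mm now axes [-0.6  0.  10.4] | target axes [-0.6 -0.  10.4]
[0.1058 0.0703] shift mm now axes [-3.   0.   7.2] | target axes [-3.   0.   7.2]
[0.0996 0.0674] shift mm now axes [-3.4  0.   6. ] | target axes [-3.4 -0.   6. ]
```

```bash
python3 -m jog '[[0,0,0,7,0,28,0],[0,0,0,8,0,29,0],[0,0,0,8,0,29,0],[0,0,0,6,0,12,0],[0,0,0,6,0,13,0],[0,0,0,0,0,0,0]]'
python3 -c "
from h import *
show(1,35,[tuple(path(1,1.86,.05,35))])"
python3 -m jog '[[0,0,0,4,0,2,0],[0,0,0,4,0,2,0],[0,0,0,5,0,4,0],[0,0,0,5,0,4,0],[0,0,0,4,0,5,0],[0,0,0,4,0,5,0],[0,0,0,0,0,0,0]]'
python3 -c "
from h import *
show(1,35,[tuple(path(1,1.3,.055,35))])"
```

```text
time_s: 9.13
eef_pos: [0.5328, 0.0397, 0.1538]
ee_rot: [0.626, 0.72, -0.198, 0.225]
force: [-0.7, 0.5, -0.5]
gripper_width: 0.0002
t 9.13 F [-0.7  0.5 -0.5] rho 0.1218 z 0.1472 j [ 0.23  0.53  1.87 -0.76  0.97  0.61] w 0.0
turn(deg,tool) [-0.3 -0.1 -0.1]
[0.1231 0.1477] shift mm now axes [ 0.8 -0.1 -1.1] | target axes [ 0.8 -0.1 -1.1]
time_s: 9.72
eef_pos: [0.5316, 0.0497, 0.1212]
ee_rot: [0.625, 0.721, -0.198, 0.227]
force: [-1.1, -0.3, -0.4]
gripper_width: 0.0006
t 9.72 F [-1.1 -0.3 -0.4] rho 0.132 z 0.1147 j [ 0.25  0.58  1.89 -0.8   0.92  0.69] w 0.001
turn(deg,tool) [-0.1 -0.   0.1]
[0.1324 0.1144] shift mm now axes [ 0.5 -0.3 -0.1] | target axes [ 0.5 -0.3 -0.1]
```

```bash
python3 -m jog '[[0,0,0,3,0,6,0],[0,0,0,2,0,6,0],[0,0,0,1,0,6,0],[0,0,0,1,0,6,0]]'
python3 -m jog '[[0,0,0,0,0,5,0],[0,0,0,0,0,5,0],[0,0,0,0,0,5,0],[0,0,0,-1,0,5,0]]'
python3 -m jog '[[0,0,0,-1,0,4,0],[0,0,0,-2,0,4,0],[0,0,0,-2,0,3,0],[0,0,0,-2,0,3,0],[0,0,0,0,0,0,0]]'
python3 -c "
from h import *
show(1,35,[tuple(path(1,.22,.06,35))])"
```

```text
time_s: 10.05
eef_pos: [0.5334, 0.0411, 0.0988]
ee_rot: [0.625, 0.72, -0.197, 0.228]
force: [0.5, -1.1, 9.9]
gripper_width: 0.0003
time_s: 10.38
eef_pos: [0.5352, 0.0293, 0.0829]
ee_rot: [0.625, 0.72, -0.197, 0.227]
force: [0.1, 2.1, 4.5]
gripper_width: 0.0007
time_s: 10.8
eef_pos: [0.5366, 0.0151, 0.0751]
ee_rot: [0.625, 0.72, -0.197, 0.227]
force: [0.3, 0.4, 0.1]
gripper_width: 0.0002
t 10.8 F [0.3 0.4 0.1] rho 0.097 z 0.0686 j [ 0.19  0.65  1.93 -0.9   0.82  0.76] w 0.0
turn(deg,tool) [-0.1  0.  -0. ]
[0.0996 0.0674] shift mm now axes [ 2.9 -0.4 -0.5] | target axes [ 2.9 -0.4 -0.5]
```

```bash
python3 -m jog '[[0,0,0,0,0,-15,0],[0,0,0,0,0,-25,0],[0,0,0,0,0,-30,0],[0,0,0,0,0,-30,0],[0,0,0,-16,0,-22,0],[0,0,0,-16,0,-22,0],[0,0,0,0,0,-30,0],[0,0,0,0,0,0,0]]'
python3 - <<'E'
from h import *
ims=[]
for n in ['scene','side']:
  s,im,d=cap(n);C=cloud(n,s,d);rr=C[...,:2]-c
  for g in (1,-1):
    rho=rr@(g*e[:2]);tg=rr@yt[:2]
    for a,b in ((.03,.06),(.06,.09),(.09,.115)):
      k=(rho>.074)&(rho<.18)&(abs(tg)<.011)&(C[...,2]>a)&(C[...,2]<b)
      print(n,g,a,k.sum(),np.round([rho[k].mean(),rho[k].max()],3) if k.any() else '')
  for t in ['bottle_mid','petri_dish','marker_pen','tube_rack']:
    for r in spotter.silhouettes(t,n)[:1]:
      q=C[r['mask']&(d>0)];print(n,t,round(r['p'],2),np.round(np.median(q,0),3))
  a=(im[90:320,60:330] if n=='scene' else im[100:330,180:450])[...,::-1]
  ims.append(cv2.resize(a,(400,340)))
cv2.imwrite('pics/end.png',np.hstack(ims)); print(s['force'],s['eef_pos'],s['time_s'])
E
```

```text
time_s: 11.47
eef_pos: [0.5274, 0.0905, 0.2408]
ee_rot: [0.626, 0.72, -0.194, 0.229]
force: [-0.5, 0.3, 0.8]
gripper_width: 0.0006
scene 1 0.03 0 
scene 1 0.06 0 
scene 1 0.09 0 
scene -1 0.03 79 [0.085 0.089]
scene -1 0.06 85 [0.082 0.083]
scene -1 0.09 71 [0.082 0.083]
scene bottle_mid 0.72 [0.422 0.007 0.075]
scene petri_dish 0.82 [ 0.711 -0.222  0.014]
scene marker_pen 0.74 [ 0.438 -0.207  0.013]
scene tube_rack 0.94 [0.729 0.018 0.067]
side 1 0.03 100 [0.082 0.088]
side 1 0.06 145 [0.08  0.082]
side 1 0.09 127 [0.08  0.082]
side -1 0.03 0 
side -1 0.06 0 
side -1 0.09 0 
side bottle_mid 0.89 [0.417 0.021 0.047]
side petri_dish 0.79 [ 0.717 -0.199  0.014]
side marker_pen 0.79 [ 0.424 -0.2    0.011]
side tube_rack 0.97 [0.718 0.042 0.064]
[-0.01085935 -0.08103491 -1.39195771] [0.52601754 0.08823647 0.23533331] 11.7167
```

View pics/end.png

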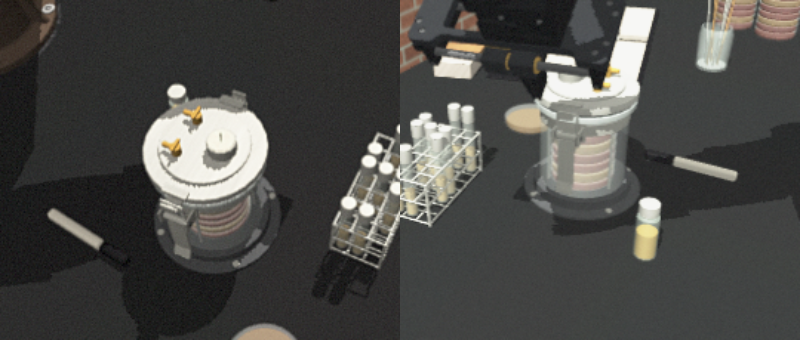

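```bash
python3 -c "
from bench import ctrl
print(ctrl.hand_in())"
```

```text
the job is handed in; nothing more can be done
None
```

I pushed both side levers down past their dead points with the closed fingertips, and both appear locked. I handed the job in at about 11.7 s; it reports no verdict.

- **Levers:** The last pictures show both hanging flat along the jar. Depth puts them 80–85 mm out from the jar's axis along their length, as expected for locked. In both pushes the force rose to about 10 N and then dropped to zero.
- **Other things:** The bottle, Petri dish, marker pen and tube rack measured within about 2 mm of where they stood at the start.
- **Robot:** The fingertips were well clear of the jar at hand-in (about 0.23 m up), with the force reading only noise.

Each lever's final angle was confirmed by only one camera, because the jar hides the far lever from each view. No check failed or disagreed.

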